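# Open the tensile tester's controller for inspection

### The job

The tester's desktop controller is due for its inspection. Turn both wing fasteners on its sloping front panel a full quarter turn counter-clockwise, as you face the panel, to unlock them, and only then swing the panel up, smoothly, as far as it goes, and leave it standing open. Leave the bottle, the weight and the caliper as they are.

Things in the scene. Friction and masses are not known exactly. Their poses are not given: they have to be found in the camera images.
- console: The controller: teal desk console, 340 mm wide, 230 deep, 155 high, fixed to the bench, its sloping front turned away from the robot. Origin: centre of its underside; x points from its low front (wall 68 mm high) to its high back (robot side), z up. From the front wall the panel slopes up at 30 degrees to a flat rear deck 80 mm deep; on it an emergency stop, 32 mm high (console y -110 mm).
- panel (a joint): Swing of the aluminium front panel (320 mm wide, 173 mm from lower to upper edge) about its upper edge, rad. 0: shut, sloping 30 degrees; grows as the lower edge rises; 1.3: stop, fully open, standing out like an awning 44 degrees above level. Stiff friction hinge: stays where it is let go, 8 to 16 N at the handle to raise. The cam of a locked fastener holds it shut.
- panel_hinge (a point): Middle of the hinge line on the panel's upper edge, at its outer face. Axes move with the panel: x up the slope from lower to upper edge, y along the hinge line (to the left for someone facing the panel), z square out of the panel. The panel opens by turning positively about this y.
- panel_handle (a point): Middle of the bar of the black U-shaped pull handle: round, 12 mm thick, along the panel's y, its two legs 84 mm apart, its centre line 36 mm clear of the panel's face, 40 mm up from the lower edge and 133 mm from the hinge line. Same axes as panel_hinge.
- fastener_left (a joint): Turn of the left wing fastener, rad, counter-clockwise positive as seen from in front of the panel (about the panel's outward z). 0: locked, wing along the slope; 1.57: unlocked, stop, wing along the panel's width. It may start a little turned (up to 0.25). It stays where it is left; turning takes about 0.12 N m.
- wing_left (a point): Grip point of the left fastener on its axis, 24 mm out from the panel's face, 120 mm from the panel's middle to the left (for someone facing the panel), 40 mm up from its lower edge. Black wing 40 mm long, 10 thick, up to 34 mm out from the panel, on a 34 mm steel rosette 5 mm thick. Axes turn with the wing: x along its length (locked: up the slope), y across it, z square out of the panel.
- fastener_right (a joint): Turn of the right wing fastener, the same in every way as the left one (also counter-clockwise to unlock).
- wing_right (a point): Grip point of the right fastener: as wing_left, but 120 mm to the right of the panel's middle.
- bottle: Closed white plastic bottle, 62 mm across, 160 mm high, standing beside the console. Origin: centre of its underside. To be left alone.
- weight: Knobbed steel test weight, 42 mm across, 66 mm high, 0.5 kg, standing beside the console. Origin: centre of its underside. To be left alone.
- caliper: Digital caliper lying on the bench beside the console, 230 mm long, jaws 58 mm out to one side, 14 mm thick. Origin: on the bench under the middle of its beam; x along the beam. To be left alone.

How it is judged:
By the outcome, as a careful person would: the job done as asked, in the order asked, and still so for the second after the job is handed in, with the robot touching nothing.
It also fails if it takes over 61 s, if anything falls off the work surface, if the arm or the gripper's body presses on something with over 40 N, if the wrist force passes 120 N, or if a joint passes its speed limit or range.

### The arm

A 7-joint arm with a two-finger parallel gripper is mounted at the origin on the work surface. World frame = base frame: x ahead of the robot, y to its left, z up, the work surface at z = 0. Lengths are in mm, angles in degrees, forces in N, time in s.
With the tool pointing down it reaches from about 425 to 925 mm from the base axis. Payload 6.8 kg.
Tool frame: the origin (TCP) lies at the very end of the fingers, on their centre line; the grasp point (between the pads) lies 19 mm behind it; z points along the fingers, y is the line along which they close (so a half turn about z gives the same grasp; the last joint's range is limited). The gripper opens to 85 mm and grips with 20 to 120 N. Pads are 22 mm wide; open, the fingers measure 114 mm over their backs; the gripper's body (76 mm by 85 mm) begins 54 mm behind the grasp point. The pads swing forward as they close: fully open they stand 13 mm farther back than shut.
Start: joints at [-76.782, 27.33, 1.283, 89.118, -0.659, 63.558, -4.761], TCP at [224.337, 636.648, 231.308] pointing down, gripper open.
Joint ranges: [-169.35, 169.35], [-19.33, 120.38], [-80.79, 83.38], [13.8, 139.57], [-78.32, 258.32], [9.67, 109.79], [-169.56, 169.56]. Speed limits (degrees/s): [136.94, 136.94, 180, 180, 180, 180, 180].

### API

Orientations are given as a 3x3 rotation matrix whose columns are the frame's x, y, z axes.
In Python, from cell import bot, eyes, ticket gives the robot as it stands.
- The arm moves only by the tool play_rows, never from a script. Its argument "increments" is a list of rows, each a list of 2 entries, a list of its own where there are three numbers: the shift along the tool's x, y, z in m, then the turn, a rotation vector about the tool's x, y, z in degrees. A call has 1 to 10 rows; each row shifts and turns the commanded pose from where the row before left it, along the tool's axes as they then stand; what a row does not reach is not made up. A row lasts 1/8 s, in which the tool goes at most 62.5 mm and 10.7 degrees, less where a joint would pass 70% of its speed; a pose out of reach is approached as far as the arm can. A call with a gripper value outside its range is refused whole. "jaw" is the opening, from 0 (shut) to 1 (fully open), set as the call begins (left out, the last holds). The fingers move at their own pace and stop on an object; the grip force is fixed at half the most. Time passes only in rows, so rows that do not move let the fingers close. It gives the time, the measured TCP pose, the force, the opening and the grip force at its end, in the units of the state.
- bot.state(): the state, without advancing time (a new reading comes with each control period).
- eyes.get_image(name): name is "scene" or "top" or "wrist"; returns a dict with "image" (420x560x3 uint8, red, green, blue), "vfov" (degrees; the focal length in pixels is half the picture's height over the tangent of half this angle, whatever the lens; pixels are square), "cx", "cy" (the principal point, pixels), "world_to_cam" (4x4, takes a point from world to camera coordinates); the wrist camera has in their place "mount" (4x4, takes a point from camera to tool coordinates, whose origin is the TCP and whose axes are the flange's). Camera axes: x right, y down, z forward; pixel columns grow to the right and rows downward; lengths in mm; the calibration is good to about 2 mm. A picture is of the moment at which its call begins: read the wrist's pose just before it. There is no depth.
- ticket.close_job(): hands the job in; it is judged then, once.
The state is a dict: "t": time; "qpos": joint angles; "dq": joint speeds; "effort": joint torques, N m; "tcp_pos": TCP position; "eef_rot": TCP orientation; "force": force on the tool from outside, world axes, zero at the start; "moment": the same for the moment, N m; "grip_width": finger opening in mm; "gripper_force": force on a finger pad.
Only numpy, scipy, OpenCV 4.12 (cv2) and the standard library are available. Lean on these libraries where they do the work, as an engineer would, in place of code of your own. Each camera call takes 0.05 s, during which the arm holds its last target. There are 200 camera calls.

## Working session

There is one attempt and no reset: what is moved stays moved. The work goes in short steps, Python scripts to look and compute and a tool call to move; the robot and the scene stay as the last step left them, time stands still between calls to the robot, and variables do not carry over. Pictures are saved under pics/ and viewed, at most 10 in all, crops included, and the job is handed in when it is done.

Besides the shell and the picture viewer there is one more tool, called after "Call:" in YAML: its name, and indented under it one key for each argument. play_rows: Moves the arm, as the interface text tells. Its arguments: {"type":"object","properties":{"increments":{"type":"array","items":{"type":"array"}},"jaw":{"type":"number"}},"required":["increments"]}

```bash
mkdir -p pics; ls; python3 - <<'E'
from cell import bot, eyes, ticket
import cv2
print(bot.state())
for n in("scene","top"):
    d=eyes.get_image(n); cv2.imwrite(f"pics/{n}0.png",d["image"][:,:,::-1]); print(n,d["vfov"],d["cx"],d["cy"],d["world_to_cam"])
d=eyes.get_image("wrist");print(d["mount"],d["vfov"],d["cx"],d["cy"])
E
```

```text
pics
{'t': 0.0, 'qpos': array([-76.78264987,  27.37440056,   1.2821455 ,  89.17991926,
        -0.65809028,  63.5582444 ,  -4.76027687]), 'dq': array([-0.02780174, -0.08868275,  0.09593275, -0.05390199, -0.03904014,
       -0.12407921,  0.09411713]), 'effort': array([ 6.17401820e-04, -5.96441281e+01,  1.60842106e+00, -2.81201810e+01,
        1.25414820e-02,  9.03696287e-03,  2.51548721e-05]), 'tcp_pos': array([224.17118089, 636.04476901, 230.3309415 ]), 'eef_rot': array([[-9.43162555e-01,  3.32331449e-01, -4.50972546e-04],
       [ 3.32331713e-01,  9.43160890e-01, -1.77974024e-03],
       [-1.66123983e-04, -1.82845683e-03, -9.99998315e-01]]), 'force': array([-0.20752458, -0.76095578, -0.11088135]), 'moment': array([ 0.03975671, -0.01061998, -0.03388324]), 'gripper_force': 0.0, 'grip_width': 85.50817312021034}
scene 46.76026484971476 274.4265860770625 207.32991816921484 [[ 3.67890457e-01  9.29818680e-01  9.68676805e-03 -2.79629739e+02]
 [ 5.46080900e-01 -2.07606247e-01 -8.11600454e-01 -1.89951816e+02]
 [-7.52630229e-01  3.03869821e-01 -5.84132579e-01  1.77690133e+03]
 [ 0.00000000e+00  0.00000000e+00  0.00000000e+00  1.00000000e+00]]
top 42.83050714640128 278.7055206585986 219.84159176740445 [[-1.42020928e-03 -9.99986593e-01 -4.97960241e-03  9.51688803e+01]
 [-9.86285711e-01  2.22255560e-03 -1.65031989e-01  5.78898965e+02]
 [ 1.65040844e-01  4.67693074e-03 -9.86275644e-01  1.34133877e+03]
 [ 0.00000000e+00  0.00000000e+00  0.00000000e+00  1.00000000e+00]]
[[-5.14131473e-04 -9.53234834e-01 -3.02230188e-01  7.75802322e+01]
 [ 9.99999739e-01 -3.36454075e-04 -6.39947966e-04 -7.69908550e-01]
 [ 5.08334115e-04 -3.02230438e-01  9.53234758e-01 -1.43122297e+02]
 [ 0.00000000e+00  0.00000000e+00  0.00000000e+00  1.00000000e+00]] 66.49904663466158 282.1863818653982 208.6740135681494
```

```bash
sleep 1
```

```text
(no output)
```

View pics/scene0.png

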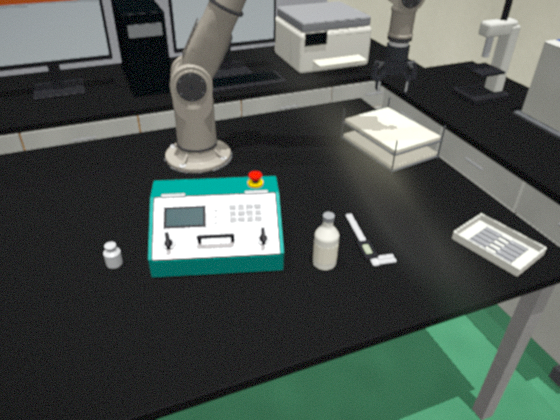

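View pics/top0.png

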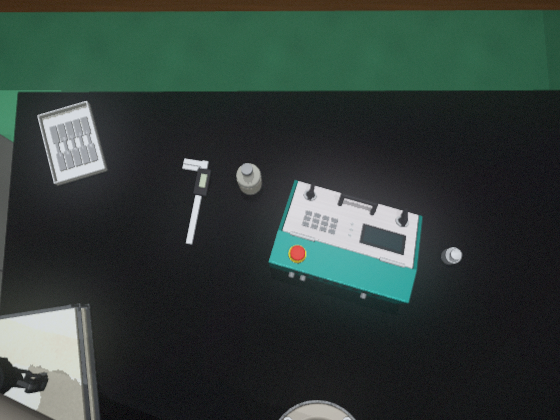

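```bash
python3 - <<'E'
import cv2
a=cv2.imread("pics/top0.png")[175:305,262:430]; cv2.imwrite("pics/topc.png",cv2.resize(a,None,fx=4.5,fy=4.5,interpolation=cv2.INTER_CUBIC))
a=cv2.imread("pics/scene0.png")[165:280,140:295]; cv2.imwrite("pics/scenec.png",cv2.resize(a,None,fx=5,fy=5,interpolation=cv2.INTER_CUBIC))
E
```

```text
(no output)
```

View pics/topc.png

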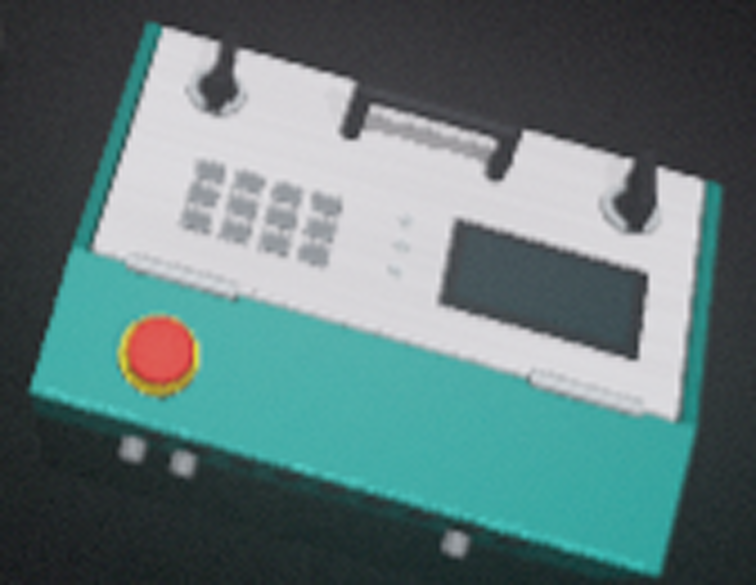

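View pics/scenec.png

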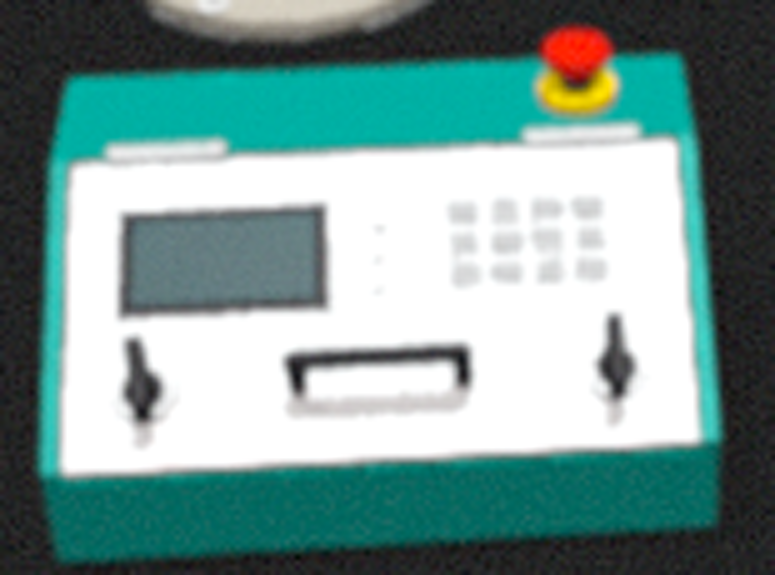

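```bash
cat > h.py <<'E'
import numpy as np
from scipy.optimize import least_squares
from scipy.spatial.transform import Rotation as R
CAM={"scene":(46.76026484971476,274.4265860770625,207.32991816921484,np.array([[ 3.67890457e-01,9.29818680e-01,9.68676805e-03,-2.79629739e+02],[5.46080900e-01,-2.07606247e-01,-8.11600454e-01,-1.89951816e+02],[-7.52630229e-01,3.03869821e-01,-5.84132579e-01,1.77690133e+03]])),
"top":(42.83050714640128,278.7055206585986,219.84159176740445,np.array([[-1.42020928e-03,-9.99986593e-01,-4.97960241e-03,9.51688803e+01],[-9.86285711e-01,2.22255560e-03,-1.65031989e-01,5.78898965e+02],[1.65040844e-01,4.67693074e-03,-9.86275644e-01,1.34133877e+03]]))}
def proj(c,P):
    v,cx,cy,M=CAM[c]; f=210/np.tan(np.radians(v/2)); q=M[:,:3]@np.asarray(P)+M[:,3]
    return np.array([cx+f*q[0]/q[2],cy+f*q[1]/q[2]])
def con(p,P): # console->world
    c,s=np.cos(p[2]),np.sin(p[2]); return np.array([[c,-s,0],[s,c,0],[0,0,1]])@P+[p[0],p[1],0]
# panel frame in console: origin at hinge, x up slope, y, z out
a=np.radians(30)
PR=np.array([[np.cos(a),0,-np.sin(a)],[0,1,0],[np.sin(a),0,np.cos(a)]])
H=np.array([35,0,155.])
def panel(P): return H+PR@np.array(P,float)
E
cat > fit.py <<'E'
from h import *
T={(115,-170,155):(30,390),(115,170,155):(662,574),(35,-170,155):(78,248),(35,170,155):(695,428),(-115,-170,68):(150,22),(-115,170,68):(720,185)}
S={(115,170,155):(68,75),(115,-170,155):(683,53),(35,170,155):(50,160),(35,-170,155):(692,133),(-115,170,68):(42,477),(-115,-170,68):(718,443),(-115,170,0):(58,562),(-115,-170,0):(718,525)}
obs=[("top",k,(np.array(v)+.5)/4.5-.5+[262,175]) for k,v in T.items()]+[("scene",k,(np.array(v)+.5)/5-.5+[140,165]) for k,v in S.items()]
f=lambda p:np.concatenate([proj(c,con(p,np.array(k,float))+[0,0,0])-v for c,k,v in obs])
r=least_squares(f,[500,-20,3.0],x_scale=[1,1,.01]); p=r.x
print(p[:2],np.degrees(p[2])); print(r.fun.reshape(-1,2).round(1).tolist())
np.save("p.npy",p)
for n,y,t in(("L",120,[(133,340),(143,418)]),("R",-120,[(615,316),(617,395)])):
  for ang in(0,.12,.25):
    o=[]
    for s in(1,-1):
      for z in (34,5):
        q=proj("scene",con(p,panel([-133+s*20*np.cos(ang),y+s*20*np.sin(ang),z])));o.append(((q-[140,165]+.5)*5-.5).round().tolist())
    print(n,ang,o)
for y in(120,-120):print(con(p,panel([-133,y,24])))
q=con(p,panel([-133,0,36]));print("handle",q,proj("top",q),((proj("scene",q)-[140,165]+.5)*5-.5))
for nm,uv in(("bottlebase",(325,262)),("weight base",(113,264))):
  print(nm,least_squares(lambda w:proj("scene",[w[0],w[1],0])-uv,[600,0]).x)
E
python3 fit.py
```

```text
[522.48610892 -76.53551731] 163.55946438262077
[[-0.3, 0.7], [-0.9, 0.8], [-1.4, 0.1], [0.1, 0.3], [-0.8, 0.3], [0.2, 0.4], [0.0, 1.1], [-1.1, 0.7], [0.2, 0.4], [-0.2, 0.4], [-0.3, -0.4], [-0.3, -0.7], [0.2, 2.3], [-0.8, 2.5]]
L 0 [[134.0, 332.0], [142.0, 353.0], [132.0, 408.0], [141.0, 428.0]]
L 0.12 [[129.0, 333.0], [137.0, 354.0], [137.0, 408.0], [146.0, 427.0]]
L 0.25 [[124.0, 334.0], [132.0, 355.0], [142.0, 406.0], [151.0, 426.0]]
R 0 [[614.0, 310.0], [612.0, 331.0], [619.0, 384.0], [617.0, 403.0]]
R 0.12 [[609.0, 310.0], [607.0, 331.0], [623.0, 383.0], [621.0, 403.0]]
R 0.25 [[604.0, 311.0], [602.0, 332.0], [628.0, 382.0], [626.0, 402.0]]
[ 576.93614847 -217.71837665  109.28460969]
[644.86096805  12.4689794  109.28460969]
handle [ 616.65324216 -104.32281912  119.67691454] [358.75033574 199.92131776] [376.13150684 356.66166118]
bottlebase [685.85607177 176.54433392]
weight base [ 489.60675254 -357.53353837]
```

Call:
play_rows:
  increments:
    - [[0, 0, -0.05], [0, 0, 0]]
    - [[0, 0, -0.05], [0, 0, 0]]
    - [[-0.04, -0.033, -0.008], [0, 0, 0]]
    - [[-0.04, -0.033, -0.008], [0, 0, 0]]
    - [[-0.04, -0.033, -0.008], [0, 0, 0]]
    - [[-0.04, -0.033, -0.008], [0, 0, 0]]
    - [[-0.04, -0.033, -0.008], [0, 0, 0]]
    - [[-0.04, -0.033, -0.008], [0, 0, 0]]
    - [[0, 0, 0], [0, 0, 0]]
  jaw: 0.6

```text
t: 1.27
tcp_pos: [388.1, 365.9, 380.3]
eef_rot: [[-0.94, 0.34, 0.002], [0.34, 0.94, 0.0], [-0.002, 0.001, -1.0]]
force: [-0.6, 0.9, -0.3]
grip_width: 51.3
gripper_force: 0.0
```

```bash
python3 -c "
from cell import bot
s=bot.state();print(s['t'],s['qpos'].round(1),s['tcp_pos'].round(1),s['eef_rot'].round(3),s['force'].round(1),s['grip_width'])"
```

```text
1.275 [-58.3   7.3   9.3  97.3  -1.1  75.5  21.3] [388.1 365.9 380.3] [[-0.94   0.34   0.002]
 [ 0.34   0.94   0.   ]
 [-0.002  0.001 -1.   ]] [-0.6  0.9 -0.3] 51.27885718393111
```

Call:
play_rows:
  increments:
    - [[-0.038, -0.029, 0], [0, 0, 0]]
    - [[-0.038, -0.029, 0], [0, 0, 0]]
    - [[-0.038, -0.029, 0], [0, 0, 0]]
    - [[-0.038, -0.029, 0], [0, 0, 0]]
    - [[-0.038, -0.029, 0], [0, 0, 0]]
    - [[-0.038, -0.029, 0], [0, 0, 0]]
    - [[-0.038, -0.029, 0], [0, 0, 0]]
    - [[-0.038, -0.029, 0], [0, 0, 0]]
    - [[-0.038, -0.029, 0], [0, 0, 0]]
    - [[-0.038, -0.029, 0], [0, 0, 0]]

```text
t: 2.52
tcp_pos: [647.7, -29.5, 378.7]
eef_rot: [[-0.944, 0.331, -0.001], [0.331, 0.944, 0.001], [0.001, 0.0, -1.0]]
force: [0.7, -0.3, 0.0]
grip_width: 51.0
gripper_force: 0.0
```

Call:
play_rows:
  increments:
    - [[0, 0, 0], [0, 0, 10]]
    - [[0, 0, 0], [0, 0, 10]]
    - [[0, 0, 0], [0, 0, 10]]
    - [[0, 0, 0], [0, 0, 10]]
    - [[0, 0, 0], [0, 0, 10]]
    - [[0, 0, 0], [0, 0, 10]]
    - [[0, 0, 0], [0, 0, 10]]
    - [[0, 0, 0], [0, 0, 10]]
    - [[0, 0, 0], [0, 0, 10]]

```text
t: 3.65
tcp_pos: [646.9, -28.3, 378.6]
eef_rot: [[0.336, 0.942, -0.001], [0.942, -0.336, 0.0], [-0.0, -0.001, -1.0]]
force: [0.7, -0.4, -0.4]
grip_width: 51.1
gripper_force: 0.0
```

Call:
play_rows:
  increments:
    - [[0, 0, 0], [0, 0, 10]]
    - [[0, 0, 0], [0, 0, 10]]
    - [[0, 0, 0], [0, 0, 10]]
    - [[0, 0, 0], [0, 0, 10]]
    - [[0, 0, 0], [0, 0, 10]]
    - [[0, 0, 0], [0, 0, 10]]
    - [[0, 0, 0], [0, 0, 10]]
    - [[0, 0, 0], [0, 0, 10]]
    - [[0, 0, 0], [0, 0, 10]]
    - [[0, 0, 0], [0, 0, 0]]

```text
t: 4.9
tcp_pos: [647.1, -28.3, 378.4]
eef_rot: [[0.944, -0.33, -0.001], [-0.33, -0.944, -0.001], [-0.001, 0.001, -1.0]]
force: [0.6, -0.5, -0.1]
grip_width: 50.9
gripper_force: 0.0
```

```bash
cat > to.py <<'E'
# usage: to.py px py pz [spin] [open] : tool-frame delta to put TCP at panel coords, tool z=-n, tool x=-panel x, spun by spin deg about tool z
import sys
from h import *
from cell import bot
p=np.load("p.npy"); a=[float(v) for v in sys.argv[1:]]+[0,0]
s=bot.state(); C=R.from_euler("z",p[2]).as_matrix()
op=a[4]; O=C@R.from_euler("y",op).as_matrix()@PR   # op: panel angle, rad
P=con(p,H)+O@np.array(a[:3])
Rt=O@np.diag([-1,1,-1.])@R.from_euler("z",a[3],degrees=True).as_matrix()
M=s["eef_rot"]
print("t",round(s["t"],2),"q",s["qpos"].round(1),"tcp",s["tcp_pos"].round(1),"F",s["force"].round(1),"w",round(s["grip_width"],1))
print("in panel frame now",(O.T@(s["tcp_pos"]-con(p,H))).round(1))
print("target",P.round(1),"shift now-axes mm",(M.T@(P-s["tcp_pos"])).round(1),"shift target-axes",(Rt.T@(P-s["tcp_pos"])).round(1),"rotvec",R.from_matrix(M.T@Rt).as_rotvec(degrees=True).round(2))
E
python3 to.py -133 -120 130
```

```text
t 4.9 q [-45.3  32.5  68.6  84.5 -30.2  83.5 -85.7] tcp [647.1 -28.3 378.4] F [ 0.6 -0.5 -0.1] w 50.9
in panel frame now [-10.3 -81.5 263.9]
target [695.7  -2.5 201.1] shift now-axes mm [ 37.6 -40.6 177.2] shift target-axes [122.7 -38.5 133.9] rotvec [ -0.68 -29.93  -2.76]
```

Call:
play_rows:
  increments:
    - [[0.012, -0.013, 0.01], [0, -10, 0]]
    - [[0.015, -0.013, 0.01], [0, -10, 0]]
    - [[0.02, -0.013, 0.01], [0, -10, 0]]
    - [[0.02, 0, 0.01], [0, 0, -1]]
    - [[0.02, 0, 0.01], [0, 0, -1]]
    - [[0, 0, 0], [0, 0, 0]]

```text
t: 5.65
tcp_pos: [704.8, -24.9, 292.0]
eef_rot: [[0.859, -0.307, -0.411], [-0.279, -0.952, 0.128], [-0.43, 0.005, -0.903]]
force: [0.0, -0.3, -0.2]
grip_width: 51.1
gripper_force: 0.0
```

```bash
python3 to.py -133 -120 130
```

```text
t 5.65 q [-17.9  48.9  41.   59.2 -30.2 106.8 -91. ] tcp [704.8 -24.9 292. ] F [ 0.  -0.3 -0.2] w 51.1
in panel frame now [-100.6 -101.1  216.3]
target [695.7  -2.5 201.1] shift now-axes mm [ 25.  -19.   88.7] shift target-axes [ 32.4 -18.9  86.3] rotvec [-0.42 -4.52 -1.39]
```

Call:
play_rows:
  increments:
    - [[0.008, -0.005, 0.02], [0, 0, 0]]
    - [[0.008, -0.005, 0.02], [0, 0, 0]]
    - [[0.008, -0.005, 0.02], [0, -1, 0]]
    - [[0.008, -0.004, 0.02], [0, -2, -1]]
    - [[0, 0, 0.006], [0, -1.5, 0]]
    - [[0, 0, 0], [0, 0, 0]]

```text
t: 6.4
tcp_pos: [701.7, -3.1, 199.7]
eef_rot: [[0.828, -0.291, -0.48], [-0.249, -0.957, 0.151], [-0.503, -0.005, -0.864]]
force: [0.1, -0.2, 0.1]
grip_width: 51.1
gripper_force: 0.0
```

```bash
python3 to.py -133 -120 130; python3 - <<'E'
from cell import bot,eyes
import cv2,numpy as np
from h import *
s=bot.state();d=eyes.get_image("wrist");cv2.imwrite("pics/w1.png",cv2.resize(d["image"][:,:,::-1],None,fx=1.4,fy=1.4))
np.savez("w1.npz",pos=s["tcp_pos"],rot=s["eef_rot"],mount=d["mount"],vfov=d["vfov"],cx=d["cx"],cy=d["cy"])
E

```

```text
t 6.4 q [-17.8  54.4  38.   61.7 -31.9 103.5 -90.1] tcp [701.7  -3.1 199.7] F [ 0.1 -0.2  0.1] w 51.1
in panel frame now [-138.8 -121.2  131.8]
target [695.7  -2.5 201.1] shift now-axes mm [-5.8  1.2  1.8] shift target-axes [-5.8  1.2  1.8] rotvec [-0.5   0.21 -0.27]
```

View pics/w1.png

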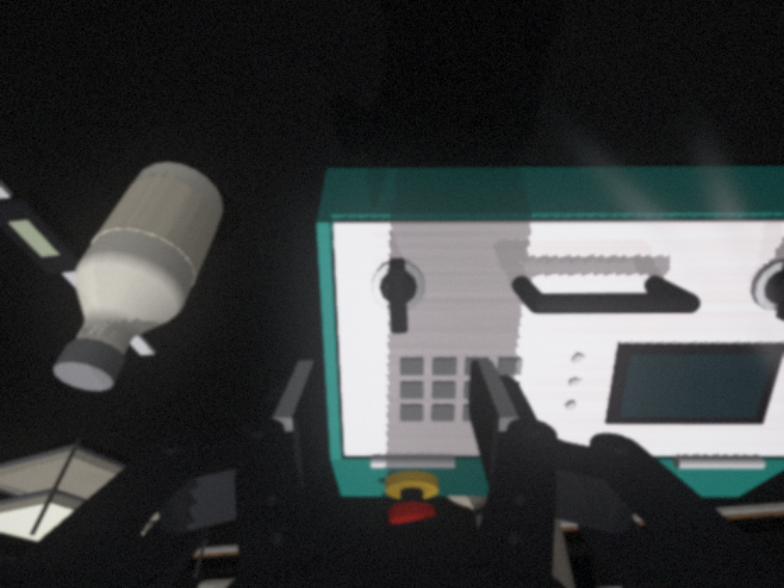

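```bash
cat > wp.py <<'E'
from h import *
def wproj(W,P):
    f=210/np.tan(np.radians(float(W["vfov"])/2)); t=W["rot"].T@(P-W["pos"]); m=np.linalg.inv(W["mount"]); q=m[:3,:3]@t+m[:3,3]
    return np.array([W["cx"]+f*q[0]/q[2],W["cy"]+f*q[1]/q[2]])*1.4
E
python3 - <<'E'
from wp import *
W=np.load("w1.npz");p=np.load("p.npy")
O={"ros":([-133,-120,5],(398,287)),"corner":([-173,-160,0],(332,222)),"hingecorner":([0,-160,0],(343,457)),"ros L":([-133,120,5],None),"bar leftend":([-133,-42,36],(533,303)),"bar R":([-133,42,36],(690,302)),"wing hi":([-113,-120,34],(399,331)),"wing lo":([-153,-120,34],(398,260))}
for k,(P,o) in O.items(): print(k,wproj(W,con(p,panel(P))).round(),o)
obs=[v for k,v in O.items() if v[1] and "wing" not in k]
# refine console x,y,yaw from wrist
r=least_squares(lambda q:np.concatenate([wproj(W,con(q,panel(P)))-o for P,o in obs]),p,x_scale=[1,1,.01])
print(p,r.x,r.fun.round(1))
E
```

```text
ros [398. 287.] (398, 287)
corner [332. 222.] (332, 222)
hingecorner [344. 458.] (343, 457)
ros L [782. 286.] None
bar leftend [536. 303.] (533, 303)
bar R [686. 302.] (690, 302)
wing hi [398. 334.] (399, 331)
wing lo [397. 268.] (398, 260)
[522.48610892 -76.53551731   2.85465118] [522.95978975 -76.84297619   2.85719519] [-0.5 -0.6 -0.1 -0.   1.   0.9  3.1 -0.8 -3.3 -0.4]
```

Call:
play_rows:
  increments:
    - [[-0.003, 0.001, 0.02], [0, 0, 0]]
    - [[-0.003, 0, 0.02], [0, 0, 0]]
    - [[0, 0, 0.02], [0, 0, 0]]
    - [[0, 0, 0.02], [0, 0, 0]]
    - [[0, 0, 0.02], [0, 0, 0]]
    - [[0, 0, 0], [0, 0, 0]]
    - [[0, 0, 0], [0, 0, 0]]

```text
t: 7.32
tcp_pos: [649.8, 12.6, 118.8]
eef_rot: [[0.83, -0.291, -0.476], [-0.249, -0.957, 0.15], [-0.499, -0.006, -0.866]]
force: [-0.1, -0.5, 0.8]
grip_width: 51.2
gripper_force: 0.0
```

```bash
python3 to.py -133 -120 10
```

```text
t 7.33 q [-21.7  53.4  37.2  75.7 -32.2  91.7 -87.2] tcp [649.8  12.6 118.8] F [-0.1 -0.5  0.8] w 51.2
in panel frame now [-132.3 -121.5   34.6]
target [638.1  14.5  97.2] shift now-axes mm [ 0.7  1.8 24.6] shift target-axes [ 0.7  1.5 24.6] rotvec [-0.55 -0.04 -0.22]
```

Call:
play_rows:
  increments:
    - [[0, 0.0015, 0.012], [-0.5, 0, 0]]
    - [[0.001, 0, 0.012], [0, 0, 0]]
    - [[0, 0, 0], [0, 0, 0]]

```text
t: 7.7
tcp_pos: [636.5, 15.4, 94.8]
eef_rot: [[0.828, -0.286, -0.483], [-0.248, -0.958, 0.143], [-0.504, 0.002, -0.864]]
force: [0.9, -1.0, -0.1]
grip_width: 51.2
gripper_force: 0.0
```

Call:
play_rows:
  increments:
    - [[0, 0, 0], [0, 0, 0]]
    - [[0, 0, 0], [0, 0, 0]]
    - [[0, 0, 0], [0, 0, 0]]
    - [[0, 0, 0], [0, 0, 0]]
    - [[0, 0, 0], [0, 0, 0]]
  jaw: 0

```text
t: 8.32
tcp_pos: [638.2, 15.1, 96.5]
eef_rot: [[0.829, -0.286, -0.48], [-0.248, -0.958, 0.143], [-0.5, 0.001, -0.866]]
force: [2.5, 1.5, 3.2]
grip_width: 8.7
gripper_force: 60.4
```

```bash
python3 to.py -133 -120 10
```

```text
t 8.32 q [-22.5  53.9  36.8  78.2 -32.3  89.1 -86.6] tcp [638.2  15.1  96.5] F [2.5 1.5 3.2] w 8.7
in panel frame now [-133.2 -120.6    9.3]
target [638.1  14.5  97.2] shift now-axes mm [-0.2  0.6 -0.7] shift target-axes [-0.2  0.6 -0.7] rotvec [-0.05  0.03 -0.19]
```

Call:
play_rows:
  increments:
    - [[0, 0, 0], [0, 0, -8]]
    - [[0, 0, 0], [0, 0, -8]]
    - [[0, 0, 0], [0, 0, -8]]
    - [[0, 0, 0], [0, 0, -8]]
    - [[0, 0, 0], [0, 0, -8]]
    - [[0, 0, 0], [0, 0, -8]]
    - [[0, 0, 0], [0, 0, -8]]
    - [[0, 0, 0], [0, 0, -8]]
    - [[0, 0, 0], [0, 0, -8]]
    - [[0, 0, 0], [0, 0, -8]]

```text
t: 9.57
tcp_pos: [638.4, 14.5, 96.2]
eef_rot: [[0.423, 0.769, -0.479], [0.902, -0.408, 0.142], [-0.086, -0.492, -0.866]]
force: [2.3, 0.4, 1.5]
grip_width: 9.0
gripper_force: 60.1
```

Call:
play_rows:
  increments:
    - [[0, 0, 0], [0, 0, -5]]
    - [[0, 0, 0], [0, 0, -5]]
    - [[0, 0, 0], [0, 0, -3]]
    - [[0, 0, 0], [0, 0, 0]]
    - [[0, 0, 0], [0, 0, 0]]

```text
t: 10.2
tcp_pos: [638.4, 14.2, 96.2]
eef_rot: [[0.245, 0.843, -0.479], [0.969, -0.201, 0.142], [0.023, -0.499, -0.866]]
force: [4.6, -1.7, 2.2]
grip_width: 8.5
gripper_force: 64.1
```

```bash
python3 to.py -133 -120 10 -90;python3 -c "
from cell import bot
print(bot.state()['moment'],bot.state()['gripper_force'])"
```

```text
t 10.2 q [ -9.7  49.   13.1  77.  -17.3  84.9  -6.1] tcp [638.4  14.2  96.2] F [ 4.6 -1.7  2.2] w 8.5
in panel frame now [-133.8 -119.8    9.3]
target [638.1  14.5  97.2] shift now-axes mm [ 0.2 -0.7 -0.7] shift target-axes [ 0.2 -0.8 -0.7] rotvec [ 0.03 -0.03  2.65]
[-0.65677667 -1.07158278 -0.83137858] 64.06503438949585
```

Call:
play_rows:
  increments:
    - [[0, 0, 0], [0, 0, 0]]
    - [[0, 0, 0], [0, 0, 0]]
    - [[0, 0, 0], [0, 0, 0]]
    - [[0, 0, 0], [0, 0, 0]]
  jaw: 0.6

```text
t: 10.7
tcp_pos: [637.4, 15.0, 96.0]
eef_rot: [[0.242, 0.842, -0.481], [0.97, -0.198, 0.142], [0.025, -0.501, -0.865]]
force: [-0.1, 1.0, -0.9]
grip_width: 51.1
gripper_force: 0.0
```

Call:
play_rows:
  increments:
    - [[0, 0, -0.015], [0, 0, 0]]
    - [[0, 0, -0.025], [0, 0, 0]]
    - [[0, 0, -0.025], [0, 0, 0]]
    - [[0, 0, -0.025], [0, 0, 0]]
    - [[0, 0, -0.02], [0, 0, 0]]
    - [[0, 0, 0], [0, 0, 10]]
    - [[0, 0, 0], [0, 0, 10]]
    - [[0, 0, 0], [0, 0, 10]]
    - [[0, 0, 0], [0, 0, 10]]
    - [[0, 0, 0], [0, 0, 10]]

```text
t: 11.95
tcp_pos: [691.1, -0.8, 192.3]
eef_rot: [[0.804, 0.352, -0.48], [0.467, -0.873, 0.142], [-0.369, -0.338, -0.866]]
force: [-0.5, 0.6, -0.3]
grip_width: 51.4
gripper_force: 0.0
```

Call:
play_rows:
  increments:
    - [[0, 0, 0], [0, 0, 10]]
    - [[0, 0, 0], [0, 0, 10]]
    - [[0, 0, 0], [0, 0, 10]]
    - [[0, 0, 0], [0, 0, 10]]
    - [[0, 0, 0], [0, 0, 2.5]]
    - [[0, 0.03, 0], [0, 0, 0]]
    - [[0, 0.04, 0], [0, 0, 0]]
    - [[0, 0.04, 0], [0, 0, 0]]
    - [[0, 0.03, 0], [0, 0, 0]]
    - [[0, 0, 0], [0, 0, 0]]

```text
t: 13.2
tcp_pos: [650.8, -138.7, 192.2]
eef_rot: [[0.83, -0.284, -0.48], [-0.245, -0.959, 0.143], [-0.5, -0.001, -0.866]]
force: [-0.1, -0.5, -0.5]
grip_width: 51.1
gripper_force: 0.0
```

```bash
python3 to.py -133 120 34; python3 - <<'E'
from cell import bot,eyes
import cv2,numpy as np
from h import *
s=bot.state();d=eyes.get_image("wrist");cv2.imwrite("pics/w2.png",cv2.resize(d["image"][:,:,::-1],None,fx=1.4,fy=1.4))
np.savez("w2.npz",pos=s["tcp_pos"],rot=s["eef_rot"],mount=d["mount"],vfov=d["vfov"],cx=d["cx"],cy=d["cy"])
E

```

```text
t 13.2 q [-10.7  51.7  39.1  68.8 -26.   99.3 -79. ] tcp [ 650.8 -138.7  192.2] F [-0.1 -0.5 -0.5] w 51.1
in panel frame now [-133.5   23.4  120. ]
target [ 581.7 -219.1  117.9] shift now-axes mm [-0.5 96.7 85.9] shift target-axes [-0.5 96.6 86. ] rotvec [-0.07  0.03 -0.01]
```

View pics/w2.png

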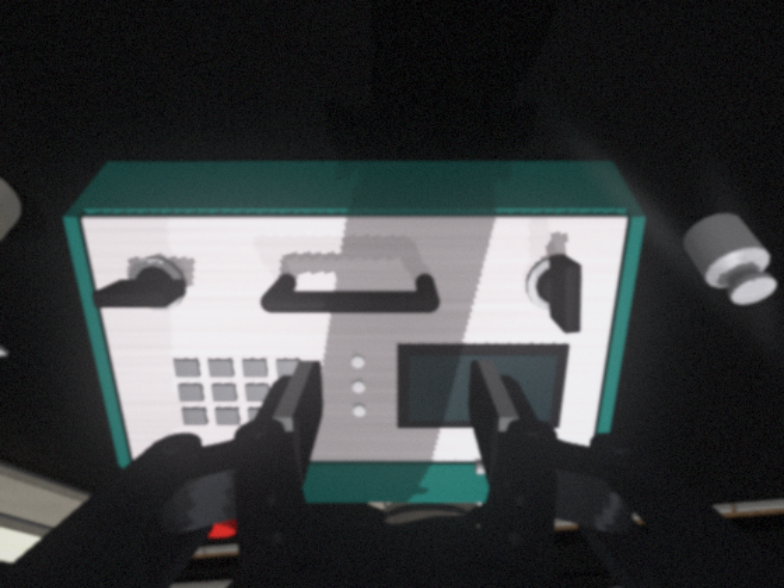

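Call:
play_rows:
  increments:
    - [[0, 0.024, 0], [0, 0, 0]]
    - [[0, 0.024, 0], [0, 0, 0]]
    - [[0, 0.024, 0], [0, 0, 0]]
    - [[0, 0.0245, 0], [0, 0, 0]]
    - [[0, 0, 0.02], [0, 0, 0]]
    - [[0, 0, 0.02], [0, 0, 0]]
    - [[0, 0, 0.02], [0, 0, 0]]
    - [[0, 0, 0.02], [0, 0, 0]]
    - [[0, 0, 0], [0, 0, 0]]
    - [[0, 0, 0], [0, 0, 0]]

```text
t: 14.5
tcp_pos: [586.5, -217.3, 122.1]
eef_rot: [[0.832, -0.279, -0.48], [-0.241, -0.96, 0.142], [-0.5, -0.003, -0.866]]
force: [0.6, 0.2, 0.9]
grip_width: 51.0
gripper_force: 0.0
```

```bash
python3 to.py -133 120 10
```

```text
t 14.5 q [ -6.6  52.2  39.   78.9 -23.9  89.2 -70.7] tcp [ 586.5 -217.3  122.1] F [0.6 0.2 0.9] w 51.0
in panel frame now [-134.5  116.9   39.6]
target [ 570.2 -215.7   97.2] shift now-axes mm [-1.5  3.1 29.6] shift target-axes [-1.5  3.1 29.6] rotvec [-0.02  0.03  0.26]
```

Call:
play_rows:
  increments:
    - [[-0.0015, 0.003, 0.01], [0, 0, -3]]
    - [[0, 0, 0.01], [0, 0, 0]]
    - [[0, 0, 0.01], [0, 0, 0]]
    - [[0, 0, 0], [0, 0, 0]]

```text
t: 15.0
tcp_pos: [569.0, -214.2, 95.5]
eef_rot: [[0.844, -0.236, -0.482], [-0.19, -0.971, 0.143], [-0.502, -0.029, -0.865]]
force: [0.1, -0.1, -0.0]
grip_width: 51.5
gripper_force: 0.0
```

Call:
play_rows:
  increments:
    - [[0, 0, 0], [0, 0, 0]]
    - [[0, 0, 0], [0, 0, 0]]
    - [[0, 0, 0], [0, 0, 0]]
    - [[0, 0, 0], [0, 0, 0]]
    - [[0, 0, 0], [0, 0, 0]]
  jaw: 0

```text
t: 15.62
tcp_pos: [569.8, -215.0, 96.6]
eef_rot: [[0.845, -0.235, -0.48], [-0.19, -0.972, 0.142], [-0.5, -0.029, -0.866]]
force: [0.3, -0.2, 4.1]
grip_width: 9.3
gripper_force: 60.4
```

```bash
python3 to.py -133 120 10
```

```text
t 15.62 q [ -6.5  52.2  37.8  82.4 -23.7  85.5 -67.4] tcp [ 569.8 -215.    96.6] F [ 0.3 -0.2  4.1] w 9.3
in panel frame now [-132.8  119.4    9.2]
target [ 570.2 -215.7   97.2] shift now-axes mm [ 0.2  0.6 -0.8] shift target-axes [ 0.2  0.6 -0.8] rotvec [-0.01  0.04  3.28]
```

Gripped; turn about 90° more to the stop.

Call:
play_rows:
  increments:
    - [[0, 0, 0], [0, 0, -8]]
    - [[0, 0, 0], [0, 0, -8]]
    - [[0, 0, 0], [0, 0, -8]]
    - [[0, 0, 0], [0, 0, -8]]
    - [[0, 0, 0], [0, 0, -8]]
    - [[0, 0, 0], [0, 0, -8]]
    - [[0, 0, 0], [0, 0, -8]]
    - [[0, 0, 0], [0, 0, -8]]
    - [[0, 0, 0], [0, 0, -8]]
    - [[0, 0, 0], [0, 0, -8]]

```text
t: 16.88
tcp_pos: [570.3, -216.1, 96.2]
eef_rot: [[0.376, 0.794, -0.479], [0.925, -0.353, 0.14], [-0.057, -0.495, -0.867]]
force: [3.2, -3.4, -0.1]
grip_width: 9.2
gripper_force: 59.9
```

Call:
play_rows:
  increments:
    - [[0, 0, 0], [0, 0, -4]]
    - [[0, 0, 0], [0, 0, -4]]
    - [[0, 0, 0], [0, 0, -2]]
    - [[0, 0, 0], [0, 0, 0]]
    - [[0, 0, 0], [0, 0, 0]]

```text
t: 17.5
tcp_pos: [570.4, -216.1, 96.1]
eef_rot: [[0.238, 0.845, -0.478], [0.971, -0.194, 0.141], [0.026, -0.498, -0.867]]
force: [4.4, -2.7, 0.2]
grip_width: 8.8
gripper_force: 64.3
```

```bash
python3 to.py -133 120 10 -90;python3 -c "
from cell import bot
print(bot.state()['moment'],bot.state()['gripper_force'])"
```

```text
t 17.5 q [ 7.  47.  13.7 81.2 -8.7 83.   9.1] tcp [ 570.4 -216.1   96.1] F [ 4.4 -2.7  0.2] w 8.8
in panel frame now [-133.8  120.3    9.2]
target [ 570.2 -215.7   97.2] shift now-axes mm [ 0.4 -0.8 -0.8] shift target-axes [ 0.3 -0.8 -0.8] rotvec [0.1  0.01 3.05]
[-1.3826356  -1.17443688 -0.96684286] 64.29098725318909
```

Call:
play_rows:
  increments:
    - [[0, 0, 0], [0, 0, 0]]
    - [[0, 0, 0], [0, 0, 0]]
    - [[0, 0, 0], [0, 0, 0]]
    - [[0, 0, 0], [0, 0, 0]]
  jaw: 0.6

```text
t: 18.0
tcp_pos: [569.5, -214.4, 96.1]
eef_rot: [[0.235, 0.845, -0.481], [0.972, -0.189, 0.143], [0.029, -0.501, -0.865]]
force: [0.2, -0.8, -0.4]
grip_width: 51.1
gripper_force: 0.0
```

Call:
play_rows:
  increments:
    - [[0, 0, -0.015], [0, 0, 0]]
    - [[0, 0, -0.025], [0, 0, 0]]
    - [[0, 0, -0.025], [0, 0, 0]]
    - [[0, 0, -0.015], [0, 0, 3]]
    - [[0.03, 0, 0], [0, 0, 0]]
    - [[0.03, 0, 0], [0, 0, 0]]
    - [[0.03, 0, 0], [0, 0, 0]]
    - [[0.03, 0, 0], [0, 0, 0]]
    - [[0, 0, 0], [0, 0, 0]]
    - [[0, 0, 0], [0, 0, 0]]

```text
t: 19.25
tcp_pos: [641.4, -111.0, 165.6]
eef_rot: [[0.279, 0.831, -0.481], [0.96, -0.241, 0.141], [0.002, -0.502, -0.865]]
force: [0.0, -0.3, -0.8]
grip_width: 51.1
gripper_force: 0.0
```

```bash
python3 to.py -133 0 17 -90; python3 - <<'E'
from cell import bot,eyes
import cv2,numpy as np
s=bot.state();d=eyes.get_image("wrist");cv2.imwrite("pics/w3.png",cv2.resize(d["image"][:,:,::-1],None,fx=1.4,fy=1.4))
E
```

```text
t 19.25 q [ -0.6  46.7  13.4  71.6 -12.3  93.   -2.2] tcp [ 641.4 -111.   165.6] F [ 0.  -0.3 -0.8] w 51.1
in panel frame now [-132.2   -0.6   88.6]
target [ 607.5 -101.6  103.2] shift now-axes mm [-0.6  0.9 71.6] shift target-axes [-0.6  0.8 71.6] rotvec [-0.1   0.03  0.26]
```

View pics/w3.png

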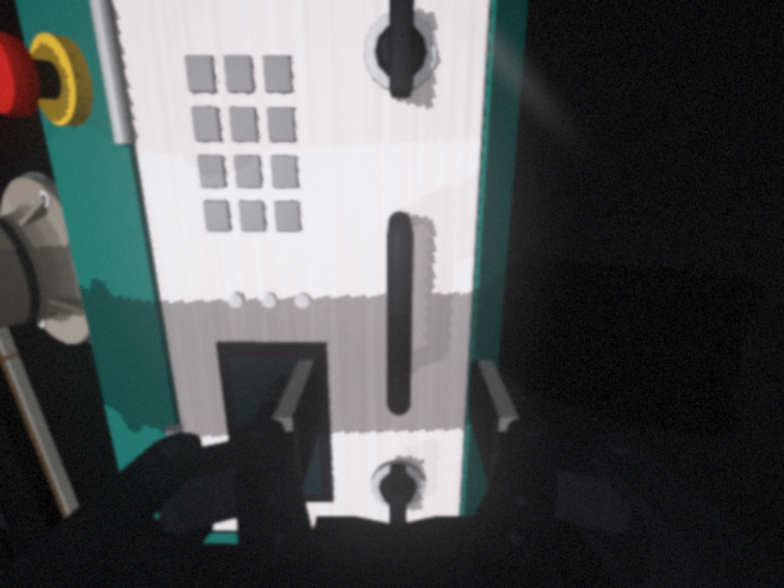

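Call:
play_rows:
  increments:
    - [[0, 0.001, 0.018], [0, 0, 0]]
    - [[0, 0, 0.018], [0, 0, 0]]
    - [[0, 0, 0.018], [0, 0, 0]]
    - [[0, 0, 0.0165], [0, 0, 0]]
    - [[0, 0, 0], [0, 0, 0]]
    - [[0, 0, 0], [0, 0, 0]]

```text
t: 20.05
tcp_pos: [609.0, -101.3, 104.6]
eef_rot: [[0.279, 0.832, -0.48], [0.96, -0.24, 0.142], [0.003, -0.501, -0.866]]
force: [0.8, -0.1, 1.5]
grip_width: 51.3
gripper_force: 0.0
```

Call:
play_rows:
  increments:
    - [[0, 0, 0], [0, 0, 0]]
    - [[0, 0, 0], [0, 0, 0]]
    - [[0, 0, 0], [0, 0, 0]]
    - [[0, 0, 0], [0, 0, 0]]
    - [[0, 0, 0], [0, 0, 0]]
  jaw: 0

```text
t: 20.68
tcp_pos: [609.3, -101.3, 104.5]
eef_rot: [[0.279, 0.832, -0.479], [0.96, -0.24, 0.142], [0.003, -0.5, -0.866]]
force: [5.0, -1.3, 1.2]
grip_width: 9.7
gripper_force: 58.5
```

```bash
python3 to.py -133 0 17 -90; cat > arc.py <<'E'
from h import *
K=0.6; N=32
w=np.minimum(1,np.minimum(np.arange(N)+1,N-np.arange(N))/4.); th=np.r_[0,np.cumsum(w)/w.sum()]*1.32
def pose(t):
    O=R.from_euler("y",t).as_matrix()@PR; F=R.from_euler("y",K*t).as_matrix()@PR@np.diag([-1,1,-1.])@R.from_euler("z",-90,degrees=True).as_matrix()
    return O@[-133,0,36]+19*F[:,2],F
rows=[]
for a,b in zip(th,th[1:]):
    p,F=pose(a);q,G=pose(b); rows.append([(F.T@(q-p)/1000).round(4).tolist(),R.from_matrix(F.T@G).as_rotvec(degrees=True).round(1).tolist()])
for i in range(0,N,8): print(th[min(i+8,N)].round(3),rows[i:i+8])
E
python3 arc.py
```

```text
t 20.68 q [ -1.1  47.   12.6  79.7 -12.5  84.5  -1.6] tcp [ 609.3 -101.3  104.5] F [ 5.  -1.3  1.2] w 9.7
in panel frame now [-133.8   -0.8   18.9]
target [ 607.5 -101.6  103.2] shift now-axes mm [-0.8 -0.8  1.9] shift target-axes [-0.8 -0.8  1.9] rotvec [ 0.03 -0.03  0.28]
0.296 [[[-0.0, -0.0003, -0.0015], [-0.4, 0.0, 0.0]], [[-0.0, -0.0006, -0.003], [-0.8, 0.0, 0.0]], [[-0.0, -0.001, -0.0045], [-1.2, 0.0, 0.0]], [[-0.0, -0.0014, -0.006], [-1.6, 0.0, 0.0]], [[-0.0, -0.0015, -0.0059], [-1.6, 0.0, 0.0]], [[-0.0, -0.0016, -0.0059], [-1.6, 0.0, 0.0]], [[-0.0, -0.0017, -0.0059], [-1.6, 0.0, 0.0]], [[-0.0, -0.0018, -0.0058], [-1.6, 0.0, 0.0]]]
0.66 [[[-0.0, -0.002, -0.0058], [-1.6, 0.0, 0.0]], [[-0.0, -0.0021, -0.0057], [-1.6, 0.0, 0.0]], [[-0.0, -0.0022, -0.0057], [-1.6, 0.0, 0.0]], [[-0.0, -0.0023, -0.0056], [-1.6, 0.0, 0.0]], [[-0.0, -0.0024, -0.0056], [-1.6, 0.0, 0.0]], [[-0.0, -0.0025, -0.0055], [-1.6, 0.0, 0.0]], [[-0.0, -0.0026, -0.0055], [-1.6, 0.0, 0.0]], [[-0.0, -0.0027, -0.0054], [-1.6, 0.0, 0.0]]]
1.024 [[[-0.0, -0.0028, -0.0053], [-1.6, 0.0, 0.0]], [[-0.0, -0.0029, -0.0053], [-1.6, 0.0, 0.0]], [[-0.0, -0.003, -0.0052], [-1.6, 0.0, 0.0]], [[-0.0, -0.0031, -0.0052], [-1.6, 0.0, 0.0]], [[-0.0, -0.0031, -0.0051], [-1.6, 0.0, 0.0]], [[-0.0, -0.0032, -0.005], [-1.6, 0.0, 0.0]], [[-0.0, -0.0033, -0.005], [-1.6, 0.0, 0.0]], [[-0.0, -0.0034, -0.0049], [-1.6, 0.0, 0.0]]]
1.32 [[[-0.0, -0.0035, -0.0048], [-1.6, 0.0, 0.0]], [[-0.0, -0.0036, -0.0047], [-1.6, 0.0, 0.0]], [[-0.0, -0.0037, -0.0047], [-1.6, 0.0, 0.0]], [[-0.0, -0.0038, -0.0046], [-1.6, 0.0, 0.0]], [[-0.0, -0.0038, -0.0045], [-1.6, 0.0, 0.0]], [[-0.0, -0.0029, -0.0033], [-1.2, 0.0, 0.0]], [[-0.0, -0.002, -0.0022], [-0.8, 0.0, 0.0]], [[-0.0, -0.001, -0.0011], [-0.4, 0.0, 0.0]]]
```

Call:
play_rows:
  increments:
    - [[0, -0.0003, -0.0015], [-0.4, 0, 0]]
    - [[0, -0.0006, -0.003], [-0.8, 0, 0]]
    - [[0, -0.001, -0.0045], [-1.2, 0, 0]]
    - [[0, -0.0014, -0.006], [-1.6, 0, 0]]
    - [[0, -0.0015, -0.006], [-1.6, 0, 0]]
    - [[0, -0.0016, -0.006], [-1.6, 0, 0]]
    - [[0, -0.0017, -0.006], [-1.6, 0, 0]]
    - [[0, -0.0018, -0.006], [-1.6, 0, 0]]

```text
t: 21.68
tcp_pos: [616.6, -103.5, 141.3]
eef_rot: [[0.279, 0.905, -0.321], [0.96, -0.262, 0.096], [0.002, -0.335, -0.942]]
force: [7.6, -0.9, -15.0]
grip_width: 10.0
gripper_force: 58.4
```

```bash
python3 to.py -133 0 17 -90 0.296
```

```text
t 21.68 q [ -2.9  39.2  13.4  85.8 -11.3  75.8  -2.4] tcp [ 616.6 -103.5  141.3] F [  7.6  -0.9 -15. ] w 10.0
in panel frame now [-132.5   -0.8   16.6]
target [ 616.9 -104.4  141.6] shift now-axes mm [-0.8  0.4 -0.4] shift target-axes [-0.8  0.5 -0.4] rotvec [-6.51 -0.06  0.26]
```

Panel is rising as planned with about 15 N; continue.

Call:
play_rows:
  increments:
    - [[0, -0.002, -0.0058], [-1.6, 0, 0]]
    - [[0, -0.0021, -0.0057], [-1.6, 0, 0]]
    - [[0, -0.0022, -0.0057], [-1.6, 0, 0]]
    - [[0, -0.0023, -0.0056], [-1.6, 0, 0]]
    - [[0, -0.0024, -0.0056], [-1.6, 0, 0]]
    - [[0, -0.0025, -0.0055], [-1.6, 0, 0]]
    - [[0, -0.0026, -0.0055], [-1.6, 0, 0]]
    - [[0, -0.0027, -0.0054], [-1.6, 0, 0]]

```text
t: 22.68
tcp_pos: [610.6, -101.7, 190.4]
eef_rot: [[0.279, 0.954, -0.11], [0.96, -0.277, 0.035], [0.003, -0.115, -0.993]]
force: [11.6, -1.3, -10.3]
grip_width: 9.6
gripper_force: 58.5
```

Call:
play_rows:
  increments:
    - [[0, -0.0028, -0.0053], [-1.6, 0, 0]]
    - [[0, -0.0029, -0.0053], [-1.6, 0, 0]]
    - [[0, -0.003, -0.0052], [-1.6, 0, 0]]
    - [[0, -0.0031, -0.0052], [-1.6, 0, 0]]
    - [[0, -0.0031, -0.0051], [-1.6, 0, 0]]
    - [[0, -0.0032, -0.005], [-1.6, 0, 0]]
    - [[0, -0.0033, -0.005], [-1.6, 0, 0]]
    - [[0, -0.0034, -0.0049], [-1.6, 0, 0]]

```text
t: 23.68
tcp_pos: [588.5, -95.1, 233.2]
eef_rot: [[0.279, 0.954, 0.106], [0.96, -0.277, -0.027], [0.003, 0.11, -0.994]]
force: [12.3, -2.7, -6.1]
grip_width: 9.9
gripper_force: 58.4
```

```bash
python3 to.py -133 0 17 -90 1.024
```

```text
t 23.68 q [-10.2  16.7  15.6 105.9  -4.3  51.8  -9.2] tcp [588.5 -95.1 233.2] F [12.3 -2.7 -6.1] w 9.9
in panel frame now [-128.4   -0.8   19. ]
target [593.  -97.3 233.7] shift now-axes mm [-0.9  5.   0. ] shift target-axes [-0.8  4.6  2. ] rotvec [-22.38  -0.26   0.19]
```

Call:
play_rows:
  increments:
    - [[0, -0.0035, -0.0048], [-1.6, 0, 0]]
    - [[0, -0.0036, -0.0047], [-1.6, 0, 0]]
    - [[0, -0.0037, -0.0047], [-1.6, 0, 0]]
    - [[0, -0.0038, -0.0046], [-1.6, 0, 0]]
    - [[0, -0.0038, -0.0045], [-1.6, 0, 0]]
    - [[0, -0.0029, -0.0033], [-1.2, 0, 0]]
    - [[0, -0.002, -0.0022], [-0.8, 0, 0]]
    - [[0, -0.001, -0.0011], [-0.4, 0, 0]]
    - [[0, 0, 0], [0, 0, 0]]
    - [[0, 0, 0], [0, 0, 0]]

```text
t: 24.92
tcp_pos: [560.8, -86.9, 259.6]
eef_rot: [[0.278, 0.92, 0.277], [0.96, -0.268, -0.076], [0.004, 0.287, -0.958]]
force: [11.5, -0.2, -1.3]
grip_width: 9.8
gripper_force: 58.9
```

```bash
cat > ang.py <<'E'
from h import *
from cell import bot
p=np.load("p.npy");s=bot.state();g=s["tcp_pos"]-19*s["eef_rot"][:,2]-con(p,H)
g=R.from_euler("z",-p[2]).apply(g)
print("bar y",g[1],"radius",np.hypot(g[0],g[2]),np.hypot(133,36)); h0=PR@[-133,0,36]
print("angle",(np.arctan2(g[2],-g[0])-np.arctan2(h0[2],-h0[0])),"q",s["qpos"].round(1),"F",s["force"])
E
python3 ang.py
```

```text
bar y -0.7568491841439454 radius 140.9370602071196 137.78606605894515
angle 1.3166411406088332 q [-14.6   7.1  16.  115.6   3.2  41.4 -17.3] F [11.45410615 -0.16451865 -1.26101376]
```

Call:
play_rows:
  increments:
    - [[0, -0.001, -0.001], [-0.5, 0, 0]]
    - [[0, -0.0015, -0.0015], [-0.5, 0, 0]]
    - [[0, -0.0015, -0.0015], [-0.5, 0, 0]]
    - [[0, 0, 0], [0, 0, 0]]
    - [[0, 0, 0], [0, 0, 0]]

```text
t: 25.55
tcp_pos: [560.5, -86.9, 260.5]
eef_rot: [[0.278, 0.91, 0.308], [0.961, -0.264, -0.086], [0.003, 0.32, -0.948]]
force: [53.8, -11.1, -47.7]
grip_width: 9.5
gripper_force: 58.9
```

```bash
python3 ang.py
```

```text
bar y -0.7377544796061491 radius 141.09271551133327 137.78606605894515
angle 1.324661697616576 q [-15.2   6.1  16.1 117.    4.9  39.2 -19. ] F [ 53.82724472 -11.12585195 -47.68462387]
```

Call:
play_rows:
  increments:
    - [[0, 0.001, 0.001], [0, 0, 0]]
    - [[0, 0.0015, 0.0015], [0, 0, 0]]
    - [[0, 0, 0], [0, 0, 0]]
    - [[0, 0, 0], [0, 0, 0]]

```text
t: 26.05
tcp_pos: [560.7, -86.9, 260.2]
eef_rot: [[0.278, 0.911, 0.304], [0.96, -0.265, -0.084], [0.004, 0.315, -0.949]]
force: [26.1, -3.9, -16.1]
grip_width: 9.4
gripper_force: 62.8
```

```bash
python3 ang.py
```

```text
bar y -0.7355679528048304 radius 141.04546015504965 137.78606605894515
angle 1.3220468644033883 q [-15.1   6.3  16.  116.8   4.6  39.5 -18.7] F [ 26.12855951  -3.89066919 -16.09948215]
```

Still on the stop with a light load; ease a little more, release, and back out.

Call:
play_rows:
  increments:
    - [[0, 0.0008, 0.0008], [0, 0, 0]]
    - [[0, 0, 0], [0, 0, 0]]

```text
t: 26.3
tcp_pos: [560.7, -86.9, 260.1]
eef_rot: [[0.278, 0.912, 0.302], [0.96, -0.266, -0.083], [0.004, 0.313, -0.95]]
force: [16.9, -2.9, -4.9]
grip_width: 9.8
gripper_force: 64.1
```

Call:
play_rows:
  increments:
    - [[0, 0, 0], [0, 0, 0]]
    - [[0, 0, 0], [0, 0, 0]]
    - [[0, 0, 0], [0, 0, 0]]
    - [[0, 0, 0], [0, 0, 0]]
  jaw: 0.37

```text
t: 26.8
tcp_pos: [556.8, -86.6, 258.0]
eef_rot: [[0.279, 0.914, 0.294], [0.96, -0.267, -0.083], [0.003, 0.305, -0.952]]
force: [-0.3, -1.5, -1.1]
grip_width: 31.3
gripper_force: 0.0
```

```bash
python3 ang.py
```

```text
bar y 0.02299235945539122 radius 137.43620347515616 137.78606605894515
angle 1.3374396946239449 q [-15.1   6.3  16.  117.    4.4  39.9 -18.6] F [-0.31933606 -1.45804435 -1.0929658 ]
```

Call:
play_rows:
  increments:
    - [[0, 0.003, -0.005], [0, 0, 0]]
    - [[0, 0, -0.015], [0, 0, 0]]
    - [[0, 0, -0.02], [0, 0, 0]]
    - [[0, 0, -0.03], [0, 0, 0]]
    - [[0, 0, -0.03], [0, 0, 0]]
    - [[0, 0, -0.03], [0, 0, 0]]
    - [[0, 0, 0], [0, 0, 0]]
    - [[0, 0, 0], [0, 0, 0]]

```text
t: 27.8
tcp_pos: [521.4, -76.7, 382.8]
eef_rot: [[0.279, 0.914, 0.294], [0.96, -0.267, -0.083], [0.003, 0.306, -0.952]]
force: [0.3, 0.3, 0.5]
grip_width: 31.6
gripper_force: 0.0
```

```bash
python3 - <<'E'
from cell import bot,eyes
import cv2,numpy as np
from h import *
s=bot.state();print(s["force"],s["qpos"].round(1),s["t"]);p=np.load("p.npy")
d=eyes.get_image("scene")["image"][100:300,100:360,::-1];cv2.imwrite("pics/s4.png",cv2.resize(d,None,fx=3,fy=3,interpolation=cv2.INTER_CUBIC))
for op in(0,1.2,1.3):
  for y in(160,-160):
    P=H+R.from_euler("y",op).apply(PR@[-173,y,0]);print(op,y,((proj("scene",con(p,P))-[100,100])*3).round())
E
```

```text
[0.31401943 0.29308799 0.48188407] [-17.1  -4.2  14.5 110.4   7.8  56.9 -22. ] 27.8
0 160 [155. 478.]
0 -160 [537. 458.]
1.2 160 [122. 273.]
1.2 -160 [539. 256.]
1.3 160 [122. 251.]
1.3 -160 [538. 234.]
```

View pics/s4.png

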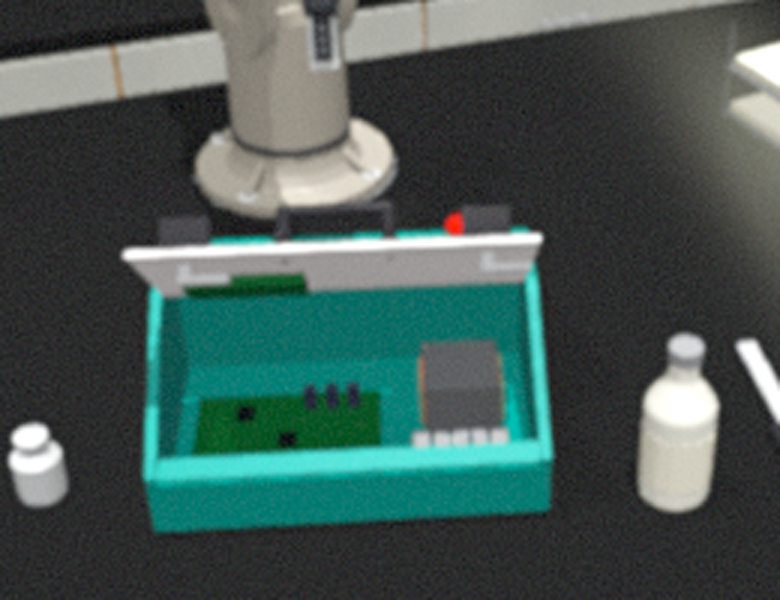

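The panel stands open at its stop: its lower edge, (124,251) to (540,235), matches the 1.3 rad prediction. Both wings lie along the panel's width, the bottle and weight stand where they were, and the arm is clear. I'm handing in.

```bash
python3 -c "
from cell import ticket
print(ticket.close_job())"
```

```text
the job is handed in; nothing more can be done
None
```

I turned both wing fasteners a full quarter turn counter-clockwise to their stops, then swung the panel up to its stop and left it standing open. I handed the job in at about 28 s with the arm clear; the bottle, weight and caliper were not touched.

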